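# Sweep the loose nuts off the work board into the scrap tray

### The arm

A 6-joint arm with a two-finger parallel gripper is mounted at the origin on the work surface. World frame = base frame: x ahead of the robot, y to its left, z up, the work surface at z = 0. Lengths are in m, angles in rad, forces in N, time in s.
With the tool pointing down it reaches from about 0.35 to 0.975 m from the base axis. Payload 7.1 kg.
Tool frame: the origin (TCP) lies midway between the tips of the shut fingers; the grasp point (between the pads) lies 19 mm behind it; z points along the fingers, y is the line along which they close (so a half turn about z gives the same grasp; the last joint's range is limited). The gripper opens to 88 mm and grips with 3 to 60 N. Pads are 20 mm wide; open, the fingers measure 115 mm over their backs; the gripper's body (75 mm by 178 mm) begins 61 mm behind the grasp point.
Start: joints at [1.117, 0.423, 1.63, -0, 1.089, -0.019], TCP at [0.263, 0.567, 0.223] pointing down, gripper open.
Joint ranges: [-3, 3], [-0.9, 2.11], [0.09, 2.58], [-1.31, 4.45], [0.11, 2.69], [-2.54, 2.54]. Speed limits (rad/s): [2.39, 2.39, 3.01, 3.14, 3.14, 3.14].

### API

Orientations are given as a unit quaternion [w, x, y, z].
In Python, from station import move_pose, movel, movej, command_gripper, wait, inverse_kinematics, read_camera, camera_info, MotionError, job_done, get_time, get_joint_pos, get_qvel, get_effort, get_tcp_pos, get_ee_rot, get_ft_force, get_ft_torque, get_grip_width, get_finger_force gives the robot as it stands. Calls block until the motion is done:
- move_pose(position, orientation): joint-space move of the TCP to a pose.
- movel(position, frame=None, v=0.15, until_force=None): straight line of the TCP; frame=None keeps the orientation; v is the mean speed in m/s. With until_force (N) it stops when the force on the tool has changed by that much, and returns True; else False.
- movej(angles): joint-space move.
- command_gripper(opening): opening from 0.0 (shut) to 1.0 (fully open); the grip force is fixed at half the most; returns when the fingers have stopped.
- wait(seconds).
- inverse_kinematics(position, orientation): joint angles nearest the present ones, or None.
- read_camera(name): name is "side" or "top"; returns the picture (384x512x3 uint8, red, green, blue); there is no depth.
- camera_info(name): a dict with "intrinsics" (3x3 intrinsics, pixels), "dist" ([k1, k2, p1, p2, k3] as OpenCV has them; the pictures are not rectified), "T" (4x4, takes a point from camera to world coordinates). Camera axes: x right, y up, looking along -z (the intrinsics and any distortion apply to the point x, -y, -z); pixel columns grow to the right and rows downward; lengths in m; the calibration is good to about 2 mm. A picture is of the moment at which its call begins. camera_info takes no time and is no camera call.
A pose or a line that the arm cannot do raises MotionError and nothing moves.
- job_done(): hands the job in; it is judged then, once.
Readings, each from a call of its own:
- get_time(): time.
- get_joint_pos(): joint angles.
- get_qvel(): joint speeds.
- get_effort(): joint torques, N m.
- get_tcp_pos(): TCP position.
- get_ee_rot(): TCP orientation.
- get_ft_force(): force on the tool from outside, world axes, zero at the start.
- get_ft_torque(): the same for the moment, N m.
- get_grip_width(): opening from 0.0 (shut) to 1.0 (fully open).
- get_finger_force(): force on a finger pad.
Only numpy, scipy, OpenCV 4.12 (cv2) and the standard library are available. Lean on these libraries where they do the work, as an engineer would, in place of code of your own. Each camera call takes 0.05 s, during which the arm holds its last target. There are 200 camera calls.

### The job

Sweep the three loose square nuts across the wooden work board with your fingers and over its edge, so that they drop into the empty metal tray standing against it (not into the divided bolt box on the other side). Only push the nuts, never pick them up, and leave the bush and the bolt standing in their places on the board.

Things in the scene. Friction and masses are not known exactly. Their poses are not given: they have to be found in the camera images.
- board: Thick wooden work board, fixed: 250 mm along its x, 280 mm along its y, 45 mm high, flat top, no lip. Origin: centre of its underside; z up; yaw within 7 degrees of the world. The tray stands at its +y or -y side (varies), the bolt box at the other. Nuts, bush, bolt: one each in five lanes along y, 48 mm apart, within 55 mm of the middle, so each nut has a clear straight path along y to the tray.
- tray: Empty plain sheet-metal tray, fixed, open on top: 250 mm along x, 120 mm along y, 36 mm high, walls and floor 3 mm. Axes parallel to the board's. A 250 mm side stands against the board's y side (2 mm gap), its rim 9 mm lower than the board's top. Origin: centre of its underside, 202 mm from the board's origin along the board's +y or -y.
- bolt_box: Dark wooden box of the tray's outer size (250 x 120 x 36 mm) with dividers and eight compartments holding small bolts; fixed, against the other y side of the board, 202 mm from its origin. No nut may go in. Other bench clutter (hammer, wrench, brush, jar, mug, all under 100 mm high) stands clear of board, tray and box. Origin: centre of its underside.
- nut1: Loose square steel nut, 32 x 32 x 16 mm with an 18 mm hole, about 80 g, lying flat on the board at any yaw. Origin: centre of its underside; x and y axes square to its sides, z up.
- nut2: Loose square steel nut, 32 x 32 x 16 mm with an 18 mm hole, about 80 g, lying flat on the board at any yaw. Origin: centre of its underside; x and y axes square to its sides, z up.
- nut3: Loose square steel nut, 32 x 32 x 16 mm with an 18 mm hole, about 80 g, lying flat on the board at any yaw. Origin: centre of its underside; x and y axes square to its sides, z up.
- bush: Loose steel bush (a short thick tube), 32 mm across, 36 mm high, 18 mm bore, standing upright on the board, 140 g. Must stay standing where it is. Origin: centre of its underside, z up.
- bolt: Loose steel hexagon bolt standing on its head on the board: head 32 mm across and 11 mm high, shank 16 mm across, 38 mm high in all, 110 g. Must stay standing where it is. Origin: centre of its underside, z up.
There are look-alikes about, which are no part of the job. Leave any green or pink look-alike of the nut1 alone.

How it is judged:
By the outcome, as a careful person would: the job done as asked, in the order asked, and still so for the second after the job is handed in, with the robot touching nothing.
It also fails if it takes over 58 s, if anything falls off the work surface, if the arm or the gripper's body presses on something with over 40 N, if the wrist force passes 120 N, or if a joint passes its speed limit or range.

## Working session

There is one attempt and no reset: what is moved stays moved. The work goes in short steps, each a Python script; the robot and the scene stay as the last script left them, time stands still between calls to the robot, and variables do not carry over. Pictures are saved under pics/ and viewed, at most 10 in all, crops included, and the job is handed in when it is done.

```bash
mkdir -p pics
cat > h.py <<'E'
import numpy as np, cv2
from station import *
def cam(n):
    c=camera_info(n); return np.array(c["intrinsics"],float),np.array(c["dist"],float),np.array(c["T"],float)
def ray(n,uv,z):
    K,d,T=cam(n); p=cv2.undistortPoints(np.array(uv,float).reshape(-1,1,2),K,d).reshape(-1,2)
    r=np.c_[p[:,0],-p[:,1],-np.ones(len(p))]@T[:3,:3].T; o=T[:3,3]
    return o+r*((z-o[2])/r[:,2])[:,None]
def proj(n,P):
    K,d,T=cam(n); q=(np.array(P,float).reshape(-1,3)-T[:3,3])@T[:3,:3]; q=q*[1,-1,-1]
    return cv2.projectPoints(q,np.zeros(3),np.zeros(3),K,d)[0].reshape(-1,2)
E
python3 - <<'E'
from h import *
for n in("top","side"):
    im=read_camera(n); cv2.imwrite(f"pics/{n}0.png",im[:,:,::-1]); print(n,cam(n)[2].round(3).tolist(),cam(n)[0].round(0).tolist(),cam(n)[1])
print(get_time(),get_ee_rot())
E
```

```text
top [[-0.018, 0.995, -0.102, 0.43], [-0.999, -0.023, -0.043, -0.003], [-0.045, 0.101, 0.994, 0.777], [0.0, 0.0, 0.0, 1.0]] [[416.0, 0.0, 248.0], [0.0, 416.0, 186.0], [0.0, 0.0, 1.0]] [-0.02475646  0.          0.          0.          0.        ]
side [[0.93, 0.212, -0.3, 0.313], [-0.367, 0.515, -0.775, -0.512], [-0.01, 0.831, 0.556, 0.44], [0.0, 0.0, 0.0, 1.0]] [[387.0, 0.0, 255.0], [0.0, 387.0, 194.0], [0.0, 0.0, 1.0]] [-0.11157237  0.          0.          0.          0.        ]
0.1 [-1.44263392e-04  2.15668173e-01  9.76466476e-01 -6.63697739e-04]
```

View pics/top0.png

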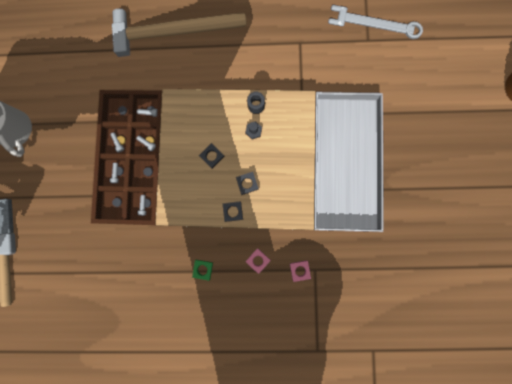

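View pics/side0.png

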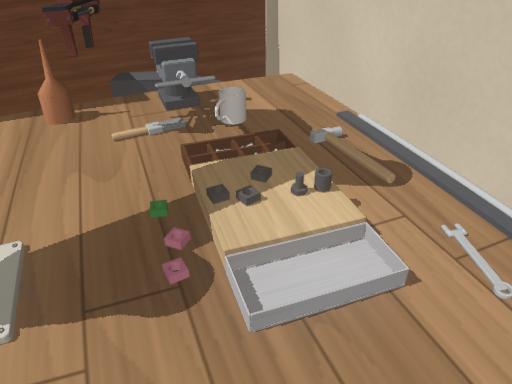

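The top picture shows the tray at the -y side (right, ~349,160) and the bolt box on the left (~127,157). 
Nut candidates:
- Dark nuts on the board at (212,156), (248,183) and (233,211). These are the three I want.
- Green (202,270) and pink (258,261), (301,271) on the bench. These are look-alikes to leave alone.
- Bush (256,103) and bolt (254,129), which must stay standing.

Run:
```python
from h import *
im=cv2.imread("pics/top0.png")
C=ray("top",[(162,90),(316,91),(314,230),(156,226)],.045); print("board",C.round(3).tolist(),np.linalg.norm(C-np.roll(C,-1,0),axis=1).round(3))
g=im.max(2); m=np.zeros_like(g); m[95:224,166:310]=(g[95:224,166:310]<95)*255
n,l,s,c=cv2.connectedComponentsWithStats(m)
for i in range(1,n):
    if s[i,4]<60: continue
    hull=cv2.convexHull(np.argwhere(l==i)[:,::-1].astype(np.int32)).reshape(-1,2)
    W=ray("top",hull,.061)[:,:2]; r=cv2.minAreaRect((W*1000).astype(np.float32)); print(c[i].round(1),s[i,4],np.round(r[0],1),np.round(r[1],1),round(r[2],1))
# board yaw from tray edges
z=cv2.resize(im[80:240,150:392],None,fx=3.3,fy=3.3,interpolation=cv2.INTER_CUBIC); cv2.imwrite("pics/crop1.png",z[:, :800])
```

```text
board [[0.685, 0.183, 0.045], [0.674, -0.097, 0.045], [0.425, -0.085, 0.045], [0.437, 0.193, 0.045]] [0.281 0.249 0.278 0.248]
[255.9 103.3] 243 [648.1  10.9] [28.3 32.8] 88.7
[253.4 129.6] 180 [602.2  17. ] [24.6 26.9] 88.4
[211.3 155.7] 292 [557.8  90.8] [32.8 32.1] 44.2
[245.9 183.1] 232 [507.5  30.1] [33.1 30.8] 15.8
[232.4 211.1] 282 [459.8  55.4] [32.7 32.8] 6.2
```

View pics/crop1.png

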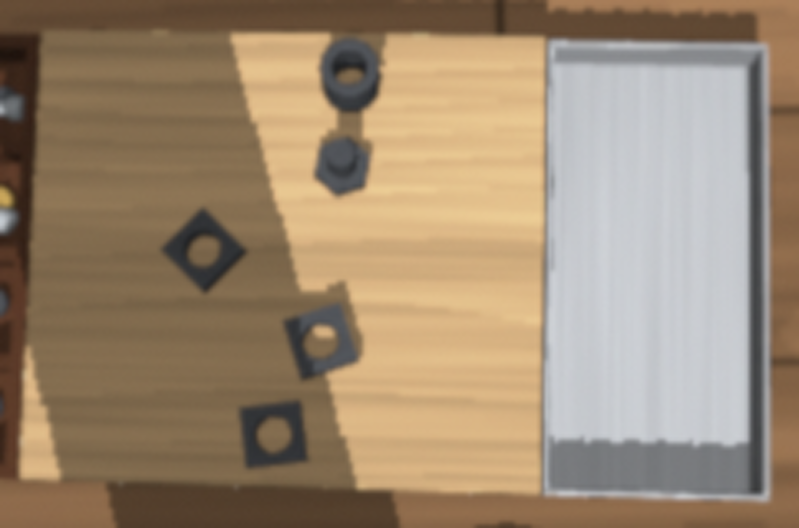

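The crop confirms three dark square nuts on the board. The board edges measure 0.28 x 0.25 m, with a yaw of about -2.4°. The nuts fall in board lanes x ≈ 0, -48 and -95 mm, as described. The bolt and bush are in the lanes at +48 and +96 mm. I'll push each nut with slightly opened fingers used as a cradle, starting with the middle nut.

```bash
cat > push.py <<'E'
from h import *
th=np.deg2rad(-2.35); X=np.array([np.cos(th),np.sin(th)]); Y=np.array([-X[1],X[0]]); O=np.array([.555,.0485])
phi=np.deg2rad((90-2.35)/2); Q=[0,np.cos(phi),np.sin(phi),0]
def W(b,z): return [*(O+b[0]*X+b[1]*Y),z]
def push(nut,first=False):
    d=np.array(nut)-O; bx,by=d@X,d@Y; s=by+.043; print("nut board xy",bx.round(4),by.round(4))
    move_pose(W((bx,s),.15 if first else .115),Q)
    if first: command_gripper(.14); print("j",get_joint_pos())
    movel(W((bx,s),.050),v=.15)
    movel(W((bx,-.125),.050),v=.12)
    print("F",np.round(get_ft_force(),1))
    movel(W((bx,-.160),.050),v=.06)
    movel(W((bx,-.160),.115),v=.2)
    print("t",get_time(),get_tcp_pos())
E
python3 - <<'E'
from push import *
push((.5075,.0301),True)
cv2.imwrite("pics/t1.png",read_camera("top")[:,:,::-1]);cv2.imwrite("pics/s1.png",read_camera("side")[:,:,::-1])
E
```

```text
nut board xy -0.0467 -0.0203
j [ 1.19397132e-01  3.66057558e-01  1.92648958e+00 -2.99501866e-05
  8.49057206e-01  1.60372994e-01]
F [-0.5  0.1 -0.3]
t 6.7417 [ 0.50181684 -0.10921095  0.11499902]
```

View pics/s1.png

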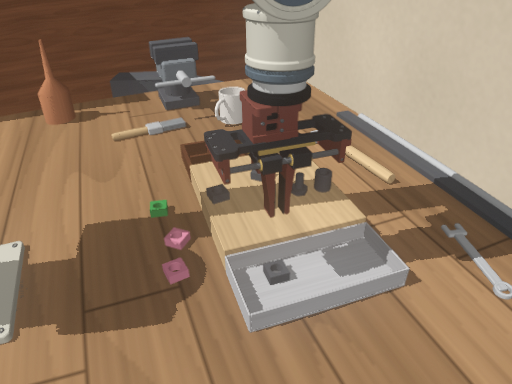

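The first nut is in the tray at (277,271). The nut at (218,193), the bolt (300,185) and the bush (323,180) haven't moved. Next I'll push the other two.

Run:
```python
from push import *
push((.4598,.0554)); push((.5578,.0908))
move_pose(W((-.10,.10),.25),Q)
wait(.3)
cv2.imwrite("pics/s2.png",read_camera("side")[:,:,::-1])
```

```text
nut board xy -0.0954 0.003
F [-0.3  0.2 -0.4]
t 11.0667 [ 0.45321616 -0.10725119  0.11499179]
nut board xy 0.0011 0.0424
F [-0.8 -0.3 -1.1]
t 15.7833 [ 0.54953354 -0.11118449  0.11501336]
```

View pics/s2.png

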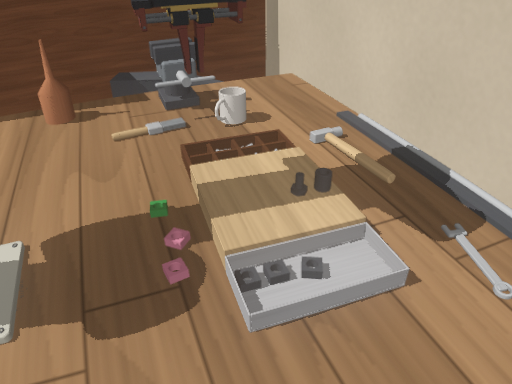

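All three nuts are in the tray, at (248,279), (277,271) and (312,267). The bolt (300,185) and bush (323,180) stand unmoved.

```bash
python3 -c "
from station import *
print(job_done())"
```

```text
the job is handed in; nothing more can be done
None
```

All three nuts were pushed over the board's edge into the metal tray, the bush and bolt are still standing in their places, and I handed the job in at about 17 s of the 58 s allowed.

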